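# Put three potted plants back on their own coasters

## Task

Each of the three little plant pots is standing on the wrong slate coaster. Move them round so that every pot stands upright in the middle of the coaster of its own shape (round on round, square on square, oblong on oblong, the square and the oblong one lined up with the coaster's sides), using the free cork mat as the spare place to park a pot on the way. Set the pots down rather than dropping or tipping them, never stand one on the bare worktop, and leave the mug, the watering can and the lidded jar where they are.

Things in the scene. Friction and masses are not known exactly. Their poses are not given: they have to be found in the camera images.
- pot_round: White ceramic plant pot, upright cylinder 60 mm in diameter and 60 mm tall, with straight sides and dark soil on top; a ball cactus stands on it, 34 mm across, its top 88 mm above the pot's foot. About 0.24 kg. Origin at the centre of the pot's underside, z up. Loose; at the start it stands on a coaster of another shape.
- pot_square: White ceramic plant pot with a square outline, 54 x 54 mm and 60 mm tall, with straight sides and dark soil on top; a leafy rosette succulent stands on it, 44 mm across, its top 87 mm above the pot's foot. About 0.24 kg. Origin at the centre of the pot's underside; x and y are square to its sides, z up. Loose; at the start it stands on a coaster of another shape.
- pot_oblong: White ceramic plant trough, 84 mm long (its x) by 46 mm wide (its y) and 60 mm tall, with straight sides and dark soil on top; three small cacti stand in a row along it, 18 mm across, the tallest with its top 87 mm above the pot's foot. About 0.28 kg. Origin at the centre of its underside, z up. Loose; at the start it stands on a coaster of another shape.
- coaster_round: Dark grey slate coaster, a flat disc 104 mm in diameter and 10 mm thick without a rim, fixed to the worktop. Origin at the centre of its underside (on the worktop), so its top is 10 mm above the origin.
- coaster_square: Dark grey slate coaster, a flat square 100 x 100 mm and 10 mm thick without a rim, fixed to the worktop. Origin at the centre of its underside; x and y are square to its sides; its top is 10 mm above the origin.
- coaster_oblong: Dark grey slate coaster, a flat rectangle 126 mm long (its x) by 86 mm wide (its y) and 10 mm thick without a rim, fixed to the worktop. Origin at the centre of its underside; its top is 10 mm above the origin.
- cork_mat: Brown cork mat, a flat regular hexagon 120 mm across the flats and 6 mm thick, fixed to the worktop; empty at the start. Origin at the centre of its underside; its top is 6 mm above the origin. The spare place.
- mug: White ceramic mug, empty, 76 mm across and 85 mm tall, with a handle at its +y side; origin at the centre of its underside. Loose bystander among the coasters, to be left alone.
- watering_can: White watering can, a round body 84 mm across and 95 mm tall, a thin straight spout rising to its +x side (tip 150 mm out, 120 mm high) and a wooden handle at its -x side (reaching 85 mm out); origin at the centre of its underside. Loose bystander, to be left alone.
- jar: Clear glass storage jar with a dark lid, 70 mm across and 95 mm tall; origin at the centre of its underside. Loose bystander, to be left alone.
Mind the look-alikes: they are no part of the job. What is shaped like the cork_mat but blue is not meant.

How it is judged:
On the way:
1. one of the pots stands released on the cork mat, its centre within 30 mm of the mat's centre (((horizontal distance between pot_round and cork_mat below 0.03 m and height (world z) of pot_round below 0.009 m and angle between pot_round's own z axis and vertical below 0.1 rad and contact force between pot_round and the fingers below 0.1 N) or (horizontal distance between pot_square and cork_mat below 0.03 m and height (world z) of pot_square below 0.009 m and angle between pot_square's own z axis and vertical below 0.1 rad and contact force between pot_square and the fingers below 0.1 N) or (horizontal distance between pot_oblong and cork_mat below 0.03 m and height (world z) of pot_oblong below 0.009 m and angle between pot_oblong's own z axis and vertical below 0.1 rad and contact force between pot_oblong and the fingers below 0.1 N))), for 0.2 s.
At the end, for the whole second after the job is handed in: Each pot stands upright (0.1 rad), released and at rest on the slate coaster of its own shape, centres within 15 mm; the oblong pot's long side is within 0.26 rad of the oblong coaster's, the square pot's sides within 0.26 rad of the square coaster's sides (horizontal distance between pot_round and coaster_round below 0.015 m and height (world z) of pot_round between 0.007 and 0.014 m and angle between each of pot_round, pot_square, pot_oblong's own z axis and vertical below 0.1 rad and linear speed of each of pot_round, pot_square, pot_oblong below 0.02 m/s and contact force between each of pot_round, pot_square, pot_oblong and the fingers below 0.1 N and horizontal distance between pot_square and coaster_square below 0.015 m and height (world z) of pot_square between 0.007 and 0.014 m and horizontal distance between pot_oblong and coaster_oblong below 0.015 m and height (world z) of pot_oblong between 0.007 and 0.014 m and angle between the x axis of pot_oblong and the x axis of coaster_oblong, either way round below 0.26 rad and (angle between the x axis of pot_square and the x axis of coaster_square, either way round below 0.26 rad or angle between the x axis of pot_square and the y axis of coaster_square, either way round below 0.26 rad)); the robot touches nothing.
It fails at once if a pot stands or lies on the bare worktop (height (world z) of any of pot_round, pot_square, pot_oblong below 0.003 m).
It fails at once if a pot is tipped by more than 0.6 rad (angle between any of pot_round, pot_square, pot_oblong's own z axis and vertical above 0.6 rad).
It fails at once if a pot is dropped (falls free faster than 0.6 m/s, from about 2 cm) ((linear speed of pot_round above 0.6 m/s and contact force between pot_round and the fingers below 0.1 N) or (linear speed of pot_square above 0.6 m/s and contact force between pot_square and the fingers below 0.1 N) or (linear speed of pot_oblong above 0.6 m/s and contact force between pot_oblong and the fingers below 0.1 N)).
It fails at once if the mug, watering can or jar is moved by more than 25 mm (distance of any of mug, watering_can, jar from where it was at the start of the episode above 0.025 m).
It also fails if it takes over 120 s, if anything falls off the work surface, if the arm or the gripper's body presses on something with over 40 N, if the wrist force passes 120 N, or if a joint passes its speed limit or range.

## Robot

A 6-joint arm with a two-finger parallel gripper is mounted at the origin on the work surface. World frame = base frame: x ahead of the robot, y to its left, z up, the work surface at z = 0. Lengths are in m, angles in rad, forces in N, time in s.
With the tool pointing down it reaches from about 0.425 to 0.95 m from the base axis. Payload 3.5 kg.
Tool frame: the origin (TCP) lies midway between the tips of the shut fingers; the grasp point (between the pads) lies 19 mm behind it; z points along the fingers, y is the line along which they close (so a half turn about z gives the same grasp; the last joint's range is limited). The gripper opens to 85 mm and grips with 20 to 120 N. Pads are 22 mm wide; open, the fingers measure 114 mm over their backs; the gripper's body (76 mm by 85 mm) begins 54 mm behind the grasp point. The pads swing forward as they close: fully open they stand 13 mm farther back than shut.
Start: joints at [-1.434, 0.286, 1.577, -0, 1.279, -0.15], TCP at [0.191, -0.647, 0.231] pointing down, gripper open.
Joint ranges: [-2.77, 2.77], [-0.9, 2.22], [0.21, 2.48], [-1.53, 4.67], [0.24, 2.81], [-2.84, 2.84]. Speed limits (rad/s): [2.79, 2.79, 3.14, 3.14, 3.14, 3.14].

## Interface

Orientations are given as a unit quaternion [x, y, z, w].
In Python, from plant import ctrl gives the robot as it stands.
- The arm moves only by the tool send_rows, never from a script. Its argument "series" is a list that holds one entry, the list of rows, each a list of 7 numbers: the shift along the tool's x, y, z in cm, then the turn, a rotation vector about the tool's x, y, z in rad, then the opening, from -1 (shut) to 1 (fully open). In form: [[[x, y, z, rx, ry, rz, jaw], ...]]. A call has 1 to 10 rows; each row shifts and turns the commanded pose from where the row before left it, along the tool's axes as they then stand; what a row does not reach is not made up. A row lasts 1/8 s, in which the tool goes at most 62.5 mm and 10.7 degrees, less where a joint would pass 70% of its speed; a pose out of reach is approached as far as the arm can. A call is refused whole if a number of a shift passes 6.25 or a number of a turn 0.188, either way. A call with a gripper value outside its range is refused whole. The fingers move at their own pace and stop on an object; "force" is the grip in N (left out, the last holds). Time passes only in rows, so rows that do not move let the fingers close. It gives the time, the measured TCP pose, the force, the opening and the grip force at its end, in the units of the state.
- ctrl.get_state(): the state, without advancing time (a new reading comes with each control period).
- ctrl.read_camera(name): name is "scene" or "top"; returns a dict with "img" (420x560x3 uint8, red, green, blue), "fx", "fy", "cx", "cy" (pixels), "R" (3x3) and "t" (3): a world point X has camera coordinates R X + t. Camera axes: x right, y down, z forward; pixel columns grow to the right and rows downward; lengths in m; the calibration is good to about 2 mm. A picture is of the moment at which its call begins. There is no depth.
- ctrl.sign_off(): hands the job in; it is judged then, once.
The state is a dict: "time": time; "qpos": joint angles; "dq": joint speeds; "joint_efforts": joint torques, N m; "eef_pos": TCP position; "tcp_rot": TCP orientation; "contact_force": force on the tool from outside, world axes, zero at the start; "wrist_torque": the same for the moment, N m; "opening": opening from 0.0 (shut) to 1.0 (fully open); "finger_force": force on a finger pad.
Only numpy, scipy, OpenCV 4.12 (cv2) and the standard library are available. Lean on these libraries where they do the work, as an engineer would, in place of code of your own. Each camera call takes 0.05 s, during which the arm holds its last target. There are 200 camera calls.

## Working session

There is one attempt and no reset: what is moved stays moved. The work goes in short steps, Python scripts to look and compute and a tool call to move; the robot and the scene stay as the last step left them, time stands still between calls to the robot, and variables do not carry over. Pictures are saved under pics/ and viewed, at most 14 in all, crops included, and the job is handed in when it is done.

Besides the shell and the picture viewer there is one more tool, called after "Call:" as name(argument=value, ...), one argument or row to a line, values as JSON. send_rows: Moves the arm, as the interface text tells. Its arguments: {"type":"object","properties":{"series":{"type":"array"},"force":{"type":"number"}},"required":["series"]}

```bash
mkdir -p pics; ls; python3 - <<'E'
from plant import ctrl
import cv2,numpy as np
s=ctrl.get_state();print(s)
for n in("scene","top"):
    c=ctrl.read_camera(n);cv2.imwrite(f"pics/{n}0.png",c["img"][:,:,::-1]);np.savez(f"{n}0.npz",**c)
    R=np.array(c["R"]);print(n,c["fx"],c["cx"],c["cy"],-R.T@np.array(c["t"]),R.round(3).tolist())
E
```

```text
pics
{'time': 0.0, 'qpos': array([-1.43400162e+00,  2.87209506e-01,  1.57818242e+00,  5.14440570e-06,
        1.27860658e+00, -1.50022278e-01]), 'dq': array([ 6.65551925e-05, -1.11553767e-03,  9.41982632e-04,  4.25368853e-04,
       -7.56269094e-04,  7.01562192e-04]), 'joint_efforts': array([-2.23130999e-03, -4.05984735e+01, -2.92625087e+01, -2.62301401e-04,
        5.91648990e-03,  6.04112302e-06]), 'eef_pos': array([ 0.19088193, -0.64675884,  0.22991502]), 'tcp_rot': array([ 9.89734004e-01,  1.42916602e-01,  1.04180770e-05, -1.20288440e-03]), 'contact_force': array([-0.44202848, -1.0993475 , -0.52078323]), 'wrist_torque': array([-0.02702467,  0.00133839,  0.02821847]), 'finger_force': 0.0, 'opening': 1.0003951575321717}
scene 544.6500588833579 277.5614422977436 210.02409939058342 [1.84766975 0.32353859 1.1142867 ] [[-0.243, 0.97, -0.023], [0.59, 0.129, -0.797], [-0.77, -0.207, -0.603]]
top 537.9562381207996 279.35172801032127 216.89826299361184 [ 0.31657624 -0.04555276  1.47555802] [[0.013, -1.0, 0.017], [-0.994, -0.014, -0.109], [0.109, -0.016, -0.994]]
```

View pics/top0.png

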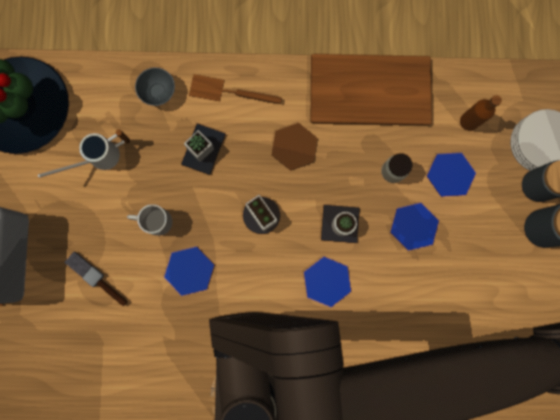

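View pics/scene0.png

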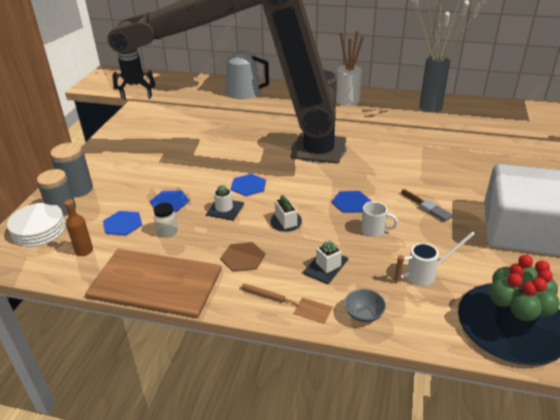

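The top view shows the four hexagons: brown at (295,147), and blue at (190,271), (327,281), (414,226) and (452,174). Only the brown one fits "brown cork". The square pot is on the oblong coaster at (204,149), the oblong pot on the round coaster at (262,215), and the round pot on the square coaster at (341,223). The jar is at (398,168), the mug at (152,220) and the can at (95,150). The scene view agrees, with cork at (243,257). Next I'll enlarge and segment.

```bash
cat > h.py <<'E'
import numpy as np,cv2
def load(n): return dict(np.load(n+".npz"))
def ray(c,uv):
    uv=np.atleast_2d(uv).astype(float)
    d=np.c_[(uv[:,0]-c["cx"])/c["fx"],(uv[:,1]-c["cy"])/c["fy"],np.ones(len(uv))]@c["R"]
    return -c["R"].T@c["t"],d
def plane(c,uv,z):
    o,d=ray(c,uv); return (o+d*((z-o[2])/d[:,2])[:,None])[:,:2]
def tri(c1,p1,c2,p2):
    (o1,d1),(o2,d2)=ray(c1,p1),ray(c2,p2); a,b=d1[0],d2[0]
    s=np.linalg.lstsq(np.c_[a,-b],o2-o1,rcond=None)[0]
    x,y=o1+s[0]*a,o2+s[1]*b; return (x+y)/2,np.linalg.norm(x-y)
def proj(c,X): 
    q=c["R"]@np.asarray(X)+c["t"]; return np.array([c["fx"]*q[0]/q[2]+c["cx"],c["fy"]*q[1]/q[2]+c["cy"]])
E
python3 - <<'E'
from h import *
t=load("top0");s=load("scene0")
def crop(c,x0,y0,w,h,k): 
    im=cv2.resize(c["img"][y0:y0+h,x0:x0+w,::-1],None,fx=k,fy=k,interpolation=cv2.INTER_CUBIC)
    return np.clip(im*1.8,0,255).astype(np.uint8)
a=crop(t,170,110,200,140,4); b=crop(s,200,165,160,120,5)
cv2.imwrite("pics/a.png",a);cv2.imwrite("pics/b.png",b)
for n,c,pts in(("t",t,[(185,150),(215,165),(200,145),(262,232),(262,203),(341,236),(328,215),(345,215),(295,147),(270,150),(190,135)]),("s",s,[(327,270),(286,226),(225,212),(330,262),(288,218),(243,257)])):
    hsv=cv2.cvtColor(c["img"],cv2.COLOR_RGB2HSV); print(n,[(p,hsv[p[1],p[0]].tolist()) for p in pts])
E
```

```text
t [((185, 150), [16, 143, 123]), ((215, 165), [16, 152, 109]), ((200, 145), [50, 94, 57]), ((262, 232), [9, 47, 54]), ((262, 203), [14, 92, 58]), ((341, 236), [13, 32, 56]), ((328, 215), [6, 31, 41]), ((345, 215), [17, 113, 45]), ((295, 147), [13, 179, 94]), ((270, 150), [16, 151, 133]), ((190, 135), [16, 134, 139])]
s [((327, 270), [21, 21, 173]), ((286, 226), [24, 21, 170]), ((225, 212), [90, 3, 83]), ((330, 262), [21, 20, 182]), ((288, 218), [21, 19, 176]), ((243, 257), [13, 138, 137])]
```

View pics/a.png

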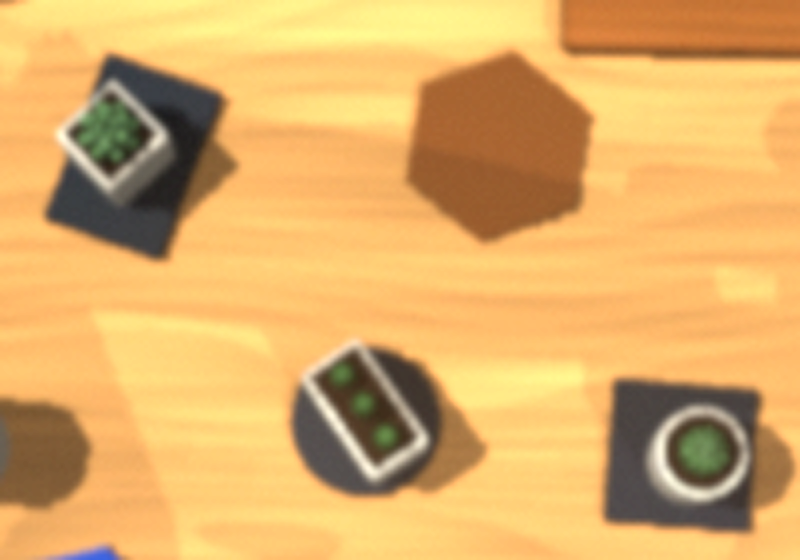

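View pics/b.png

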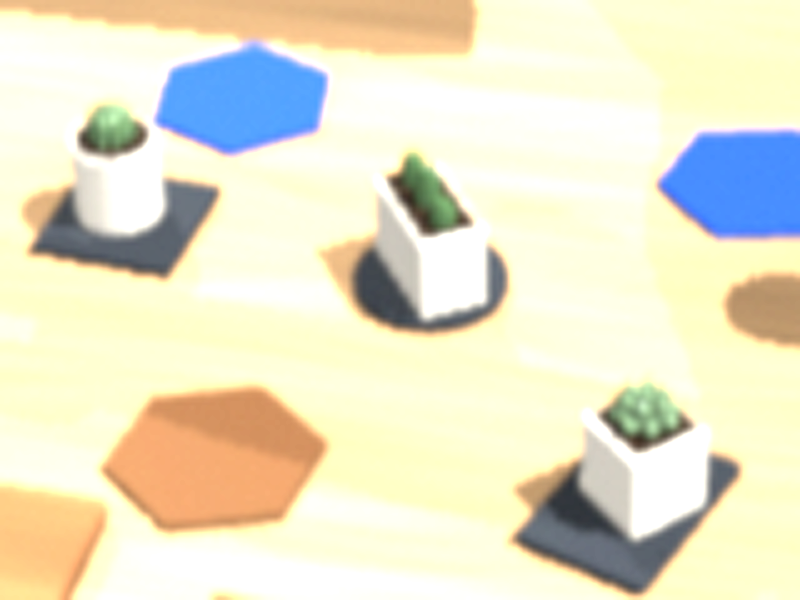

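The crops confirm it. The brown hexagon at crop (500,147) is the cork mat: brown, hexagonal and empty, while the blue ones are decoys. The square pot is on the oblong coaster, the oblong pot on the round disc, and the round pot on the square slate.

```bash
cat >> h.py <<'E'
def comps(mask,amin=60):
    n,l,st,ce=cv2.connectedComponentsWithStats(mask.astype(np.uint8)); return [(l==i,ce[i]) for i in range(1,n) if st[i,4]>=amin]
def near(mask,p,r=14,amin=60):
    return min(comps(mask,amin),key=lambda m:np.hypot(*(m[1]-p)))[0]
def pts(m):
    v,u=np.nonzero(m); return np.c_[u,v].astype(float)
def hullpx(m):
    c=max(cv2.findContours(cv2.convexHull(pts(m).astype(np.int32)) is None and m or m.astype(np.uint8),0,1)[0],key=cv2.contourArea); return cv2.convexHull(np.vstack(cv2.findContours(m.astype(np.uint8),0,1)[0]))[:,0]
def rect(xy):
    (a,b),(w,h),an=cv2.minAreaRect((xy*1000).astype(np.float32)); 
    if w<h: w,h,an=h,w,an+90
    return np.array([a,b])/1000,w,h,(np.radians(an)+np.pi/2)%np.pi-np.pi/2
def win(img,p,r):
    m=np.zeros(img.shape[:2],bool); p=np.round(p).astype(int); m[max(0,p[1]-r):p[1]+r,max(0,p[0]-r):p[0]+r]=1; return m
E
python3 - <<'E'
from h import *
C={"t":load("top0"),"s":load("scene0")}
P={"oblong":((204,149),(326,266)),"round":((262,216),(286,222)),"square":((341,223),(225,209)),"mat":((295,147),(243,257))}
for k,(a,b) in P.items():
    cen={}
    for n,p in(("t",a),("s",b)):
        c=C[n];hsv=cv2.cvtColor(c["img"],cv2.COLOR_RGB2HSV).astype(int);H,S,V=hsv[...,0],hsv[...,1],hsv[...,2];w=win(V,p,30)
        if k=="mat": m=near(w&(S>=(155 if n=="t" else 125))&(V<(115 if n=="t" else 150)),p,amin=150)
        else: m=w&(S<85)&(V<(75 if n=="t" else 80))&((H<30)|(H>85)|(S<40))
        h=hullpx(m);xy=plane(c,h,.006 if k=="mat" else .010)
        r=rect(xy); (cx,cy),rad=cv2.minEnclosingCircle(xy.astype(np.float32))
        M=cv2.moments(h.reshape(-1,1,2).astype(np.float32)); cen[n]=(M["m10"]/M["m00"],M["m01"]/M["m00"])
        print(k,n,"rect",r[0].round(4),np.round(r[1:],2),"circ",round(cx,4),round(cy,4),round(rad,4),"px",np.round(cen[n],1))
    X,e=tri(C["t"],cen["t"],C["s"],cen["s"]);print("   tri",X.round(4),"gap",round(e,4))
Q={"square":((198,144),(329,248)),"oblong":((261,213),(285,205)),"round":((345,223),(222,193))}
for k,(a,b) in Q.items():
    cen={}
    for n,p in(("t",a),("s",b)):
        c=C[n];hsv=cv2.cvtColor(c["img"],cv2.COLOR_RGB2HSV).astype(int);S,V=hsv[...,1],hsv[...,2]
        m=win(V,p,22)&(S<90)&(V>(85 if n=="t" else 110)); m=near(m,p)
        cs,hi=cv2.findContours(m.astype(np.uint8),cv2.RETR_CCOMP,1)
        holes=[q for q,hh in zip(cs,hi[0]) if hh[3]>=0]; print(k,n,"white bbox",cv2.boundingRect(pts(m).astype(np.int32)),"holes",len(holes))
        if holes:
            q=max(holes,key=cv2.contourArea)[:,0]; r=rect(plane(c,q,.068)); M=cv2.moments(q.reshape(-1,1,2).astype(np.float32));cen[n]=(M["m10"]/M["m00"],M["m01"]/M["m00"]);print("   hole",r[0].round(4),np.round(r[1:],2),np.round(cen[n],1))
    if len(cen)==2: X,e=tri(C["t"],cen["t"],C["s"],cen["s"]);print("   tri",X.round(4),round(e,4))
# rim corners picked in the enlarged crops (a: /4+170,110 ; b: /5+200,165)
A=lambda x,y:((x+.5)/4-.5+170,(y+.5)/4-.5+110); B=lambda x,y:((x+.5)/5-.5+200,(y+.5)/5-.5+165)
for k,pa,pb in(("sq +x corner",(113,80),(637,458)),("sq L/R",(58,133),(708,432)),("sq R/L",(172,140),(583,412)),
  ("ob far",(357,342),(490,220)),("ob b",(305,378),(0,0)),("ob",(357,342),(487,222))):
    X,e=tri(C["t"],A(*pa),C["s"],B(*pb)); print(k,X.round(4),round(e,4),plane(C["t"],A(*pa),.07).round(4))
E
```

```text
oblong t rect [0.6665 0.1478] [120.84  88.46  -0.34] circ 0.6646 0.1451 0.0702 px [202.5 148.6]
oblong s rect [0.6604 0.1472] [144.08  92.31  -0.32] circ 0.6643 0.1457 0.0763 px [325.2 264.3]
   tri [0.6656 0.147  0.0093] gap 0.0011
round t rect [ 0.4827 -0.0187] [9.379e+01 9.321e+01 2.000e-02] circ 0.4826 -0.0185 0.049 px [260.9 215.3]
round s rect [ 0.4629 -0.0168] [150.92  97.82   0.  ] circ 0.4603 -0.0298 0.0813 px [284.7 217.7]
   tri [ 0.4812 -0.0193  0.0162] gap 0.0014
square t rect [ 0.4622 -0.2354] [95.14 93.21  1.5 ] circ 0.4619 -0.2362 0.0641 px [339.9 223.6]
square s rect [ 0.4437 -0.2339] [1.5633e+02 1.0555e+02 1.0000e-01] circ 0.4498 -0.2416 0.0852 px [224.6 205.5]
   tri [ 0.4612 -0.2343  0.0175] gap 0.0004
mat t rect [ 0.6769 -0.1076] [135.63 121.13  -1.22] circ 0.6753 -0.1088 0.069 px [294.2 146.7]
mat s rect [ 0.6805 -0.1042] [131.47 118.59  -0.14] circ 0.681 -0.1048 0.067 px [242.6 256.3]
   tri [ 0.6769 -0.1069  0.0012] gap 0.0029
square t white bbox (184, 133, 19, 25) holes 0
square s white bbox (316, 240, 27, 30) holes 1
   hole [0.6603 0.1524] [51.44 46.82  0.84] [328.1 249.2]
oblong t white bbox (245, 195, 32, 35) holes 1
   hole [ 0.4856 -0.0197] [76.4  39.77  0.63] [261.  211.4]
oblong s white bbox (274, 195, 27, 32) holes 0
round t white bbox (332, 212, 25, 23) holes 0
round s white bbox (213, 174, 31, 38) holes 1
   hole [ 0.4516 -0.2417] [52.27 48.35  0.21] [221.8 192.1]
sq +x corner [0.701  0.1543 0.074 ] 0.0052 [[0.7026 0.1523]]
sq L/R [0.6655 0.19   0.0698] 0.0044 [[0.6659 0.1878]]
sq R/L [0.6622 0.1153 0.0682] 0.0064 [[0.6624 0.112 ]]
ob far [0.5209 0.0086 0.0877] 0.0459 [[ 0.5284 -0.0134]]
ob b [ 0.5362 -0.1172  0.26  ] 0.282 [[0.5039 0.0204]]
ob [0.5213 0.0078 0.0862] 0.044 [[ 0.5284 -0.0134]]
```

```bash
cat > go.py <<'E'
import sys; from h import *; from plant import ctrl; from scipy.spatial.transform import Rotation as Ro
x,y,z,psi=map(float,sys.argv[1:5]); s=ctrl.get_state(); R=Ro.from_quat(s["tcp_rot"]).as_matrix()
p=np.arctan2(R[1,0],R[0,0]); d=R.T@(np.array([x,y,z])-s["eef_pos"])
print("t",round(s["time"],2),"shift cm",(d*100).round(2),"turn z",round(-((psi-p+np.pi/2)%np.pi-np.pi/2),3),"psi",round(p,3),"tilt",R[:,2].round(4),"open",round(s["opening"],3),"q",s["qpos"].round(2))
E
python3 - <<'E'
from h import *
t=load("top0");s=load("scene0")
# rim ellipse of the round pot: bright ring; circle at z .07
A=lambda x,y:((x+.5)/4-.5+170,(y+.5)/4-.5+110); B=lambda x,y:((x+.5)/5-.5+200,(y+.5)/5-.5+165)
print("round top",plane(t,[A(704,452),A(749,452),A(704,405)],.07).round(4), plane(s,B(113,133),.07).round(4), tri(t,A(704,452),s,B(113,133)))
print("oblong",plane(t,[A(367,412)],.07).round(4),tri(t,A(367,412),s,B(433,200)))
E
python3 go.py 0.453 -0.243 0.2 0.287
```

```text
round top [[ 0.4588 -0.2427]
 [ 0.4592 -0.2724]
 [ 0.4899 -0.2428]] [[ 0.4528 -0.2407]] (array([ 0.45790458, -0.24052405,  0.07375685]), np.float64(0.0034901255589540347))
oblong [[ 0.482  -0.0207]] (array([ 0.48123608, -0.01751453,  0.07004742]), np.float64(0.006619984251751528))
t 0.1 shift cm [ 36.56 -31.31   3.09] turn z -0.0 psi 0.287 tilt [-3.0e-04  2.2e-03 -1.0e+00] open 1.002 q [-1.43  0.29  1.58  0.    1.28 -0.15]
```

Call:
send_rows(
  series=[
    [[3.69,-3.12,0.31,0,0,0,1],[3.69,-3.12,0.31,0,0,0,1],[3.69,-3.12,0.31,0,0,0,1],[3.69,-3.12,0.31,0,0,0,1],[3.69,-3.12,0.31,0,0,0,1],[3.69,-3.12,0.31,0,0,0,1],[3.69,-3.12,0.31,0,0,0,1],[3.69,-3.12,0.31,0,0,0,1],[3.69,-3.12,0.31,0,0,0,1],[3.69,-3.12,0.31,0,0,0,1]],
  ],
  force=40,
)

```text
time: 1.35
eef_pos: [0.4571, -0.2422, 0.1998]
tcp_rot: [0.99, 0.143, -0.0, -0.0]
contact_force: [0.1, 0.1, 0.4]
opening: 0.999
finger_force: 0.0
```

```bash
python3 go.py 0.457 -0.242 0.033 0.287
```

```text
t 1.35 shift cm [ 0.000e+00 -1.000e-02  1.668e+01] turn z -0.0 psi 0.287 tilt [-4.e-04  3.e-04 -1.e+00] open 0.999 q [-0.68 -0.04  1.99  0.    1.19  0.6 ]
```

Call:
send_rows(
  series=[
    [[0,0,3,0,0,0,1],[0,0,3,0,0,0,1],[0,0,3,0,0,0,1],[0,0,2,0,0,0,1],[0,0,2,0,0,0,1],[0,0,2,0,0,0,1],[0,0,1,0,0,0,1],[0,0,0.7,0,0,0,1],[0,0,0,0,0,0,1]],
  ],
)

```text
time: 2.48
eef_pos: [0.4566, -0.2437, 0.0332]
tcp_rot: [0.99, 0.143, -0.0, -0.0]
contact_force: [-0.2, 0.1, 0.0]
opening: 1.004
finger_force: 0.0
```

Call:
send_rows(
  series=[
    [[0,0,0,0,0,0,0.2],[0,0,0,0,0,0,-0.2],[0,0,0,0,0,0,-0.5],[0,0,0,0,0,0,-1],[0,0,0,0,0,0,-1],[0,0,0,0,0,0,-1],[0,0,0,0,0,0,-1],[0,0,0,0,0,0,-1]],
  ],
  force=40,
)

```text
time: 3.48
eef_pos: [0.4572, -0.244, 0.0343]
tcp_rot: [0.99, 0.143, 0.0, 0.0]
contact_force: [-1.5, 1.1, 4.8]
opening: 0.691
finger_force: 44.3
```

Call:
send_rows(
  series=[
    [[0,0,-0.5,0,0,0,-1],[0,0,-1,0,0,0,-1],[0,0,-2,0,0,0,-1],[0,0,-3,0,0,0,-1],[0,0,-3,0,0,0,-1],[0,0,-3,0,0,0,-1],[0,0,-2.5,0,0,0,-1],[0,0,-1,0,0,0,-1],[0,0,0,0,0,0,-1]],
  ],
)

```text
time: 4.6
eef_pos: [0.4566, -0.2438, 0.1935]
tcp_rot: [0.99, 0.143, 0.0, 0.0]
contact_force: [-0.1, 0.1, -2.9]
opening: 0.692
finger_force: 43.8
```

```bash
python3 go.py 0.677 -0.107 0.032 0.287; python3 - <<'E'
from plant import ctrl
import cv2
c=ctrl.read_camera("scene");cv2.imwrite("pics/c.png",cv2.resize(c["img"][60:300,130:430,::-1],None,fx=2,fy=2))
E
```

```text
t 4.6 shift cm [25.   -6.9  16.15] turn z -0.0 psi 0.287 tilt [ 5.e-04 -5.e-04 -1.e+00] open 0.692 q [-0.69 -0.03  2.   -0.    1.17  0.6 ]
```

View pics/c.png

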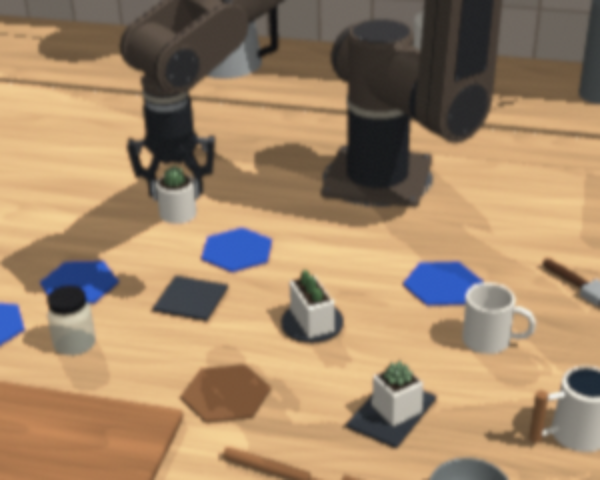

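The pot hangs upright in the fingers at crop (176,195), and the square coaster is bare at (190,298). Next it goes to the mat.

Call:
send_rows(
  series=[
    [[1.5,-0.4,0,0,0,0,-1],[3,-0.8,0,0,0,0,-1],[3.5,-1,0,0,0,0,-1],[3.5,-1,0,0,0,0,-1],[3.5,-1,0,0,0,0,-1],[3.5,-1,0,0,0,0,-1],[3.5,-1,0,0,0,0,-1],[2,-0.5,0,0,0,0,-1],[1,-0.2,0,0,0,0,-1],[0,0,0,0,0,0,-1]],
  ],
)

```text
time: 5.9
eef_pos: [0.6769, -0.1062, 0.192]
tcp_rot: [0.99, 0.143, -0.001, -0.0]
contact_force: [-0.2, -0.9, -3.5]
opening: 0.689
finger_force: 43.8
```

Call:
send_rows(
  series=[
    [[0,0,2,0,0,0,-1],[0,0,3,0,0,0,-1],[0,0,3,0,0,0,-1],[0,0,3,0,0,0,-1],[0,0,2,0,0,0,-1],[0,0,1.5,0,0,0,-1],[0,0,0.5,0,0,0,-1],[0,0,0,0,0,0,-1]],
  ],
)

```text
time: 6.9
eef_pos: [0.6773, -0.107, 0.0437]
tcp_rot: [0.99, 0.143, 0.0, 0.0]
contact_force: [0.4, -0.2, -2.7]
opening: 0.689
finger_force: 43.8
```

```bash
python3 go.py 0.677 -0.107 0.0295 0.287
```

```text
t 6.9 shift cm [-0.03 -0.01  1.42] turn z -0.0 psi 0.287 tilt [ 7.e-04 -2.e-04 -1.e+00] open 0.689 q [-0.3   0.5   1.66 -0.    0.98  0.98]
```

Slow touchdown, watching the force, before releasing.

Call:
send_rows(
  series=[
    [[0,0,0.5,0,0,0,-1],[0,0,0.4,0,0,0,-1],[0,0,0.2,0,0,0,-1],[0,0,0.2,0,0,0,-1],[0,0,0,0,0,0,-1],[0,0,0,0,0,0,-1]],
  ],
)

```text
time: 7.65
eef_pos: [0.677, -0.1069, 0.0304]
tcp_rot: [0.99, 0.143, 0.0, 0.0]
contact_force: [0.5, 0.4, -3.4]
opening: 0.693
finger_force: 44.0
```

Call:
send_rows(
  series=[
    [[0,0,0.1,0,0,0,-1],[0,0,0.1,0,0,0,-1],[0,0,0,0,0,0,-1],[0,0,0,0,0,0,-1]],
  ],
)

```text
time: 8.15
eef_pos: [0.6772, -0.107, 0.0303]
tcp_rot: [0.99, 0.143, -0.0, 0.0]
contact_force: [-4.2, 0.9, 5.9]
opening: 0.692
finger_force: 44.7
```

Call:
send_rows(
  series=[
    [[0,0,0,0,0,0,0.45],[0,0,0,0,0,0,0.6],[0,0,0,0,0,0,0.8],[0,0,0,0,0,0,1],[0,0,0,0,0,0,1],[0,0,0,0,0,0,1],[0,0,-1,0,0,0,1],[0,0,-2,0,0,0,1],[0,0,-3,0,0,0,1],[0,0,-4,0,0,0,1]],
  ],
)

```text
time: 9.4
eef_pos: [0.6766, -0.1068, 0.1301]
tcp_rot: [0.99, 0.143, -0.0, -0.0]
contact_force: [-0.3, 1.1, 0.2]
opening: 1.004
finger_force: 0.0
```

Call:
send_rows(
  series=[
    [[0,0,-3,0,0,0,1],[0,0,-3,0,0,0,1],[0,0,0,0,0,0,1]],
  ],
)

```text
time: 9.78
eef_pos: [0.6792, -0.1075, 0.1941]
tcp_rot: [0.99, 0.143, 0.004, 0.002]
contact_force: [1.0, 0.7, 0.8]
opening: 0.996
finger_force: 0.0
```

```bash
python3 go.py 0.663 0.150 0.1935 0.77;  python3 - <<'E'
from plant import ctrl
from h import *
c=ctrl.read_camera("top");np.savez("top1.npz",**c);cv2.imwrite("pics/d.png",cv2.resize(c["img"][90:310,170:430,::-1],None,fx=2.6,fy=2.6))
hsv=cv2.cvtColor(c["img"],cv2.COLOR_RGB2HSV).astype(int);H,S,V=[hsv[...,i] for i in range(3)]
m=win(V,(340,223),30)&(S<85)&(V<75); print("sq coaster",rect(plane(c,hullpx(m),.01)))
E
```

```text
t 9.78 shift cm [  5.74 -25.16  -0.03] turn z -0.483 psi 0.287 tilt [ 0.009  -0.0028 -1.    ] open 0.996 q [-0.3   0.34  1.58  0.    1.21  0.98]
sq coaster (array([ 0.46248758, -0.23579764]), 96.10472106933594, 93.70118713378906, np.float64(1.5019394978625709))
```

View pics/d.png

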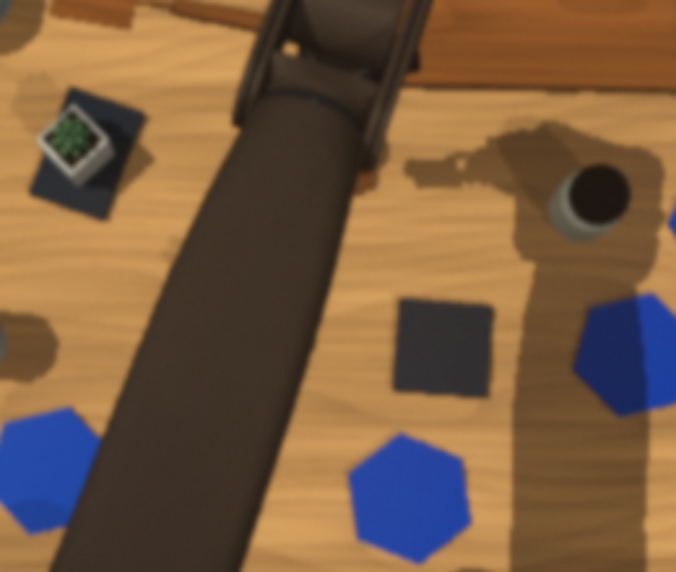

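The square coaster is clear at (443,347), and the arm hides the mat. Next is the square pot.

Call:
send_rows(
  series=[
    [[0.7,-3.2,0,0,0,0,1],[1,-4.4,0,0,0,0,1],[1,-4.4,0,0,0,0,1],[1,-4.4,0,0,0,0,1],[1,-4.4,0,0,0,0,1],[1,-4.4,0,0,0,0,1],[0,0,0,0,0,-0.161,1],[0,0,0,0,0,-0.161,1],[0,0,0,0,0,-0.161,1],[0,0,0,0,0,0,1]],
  ],
)

```text
time: 11.08
eef_pos: [0.6593, 0.1509, 0.1863]
tcp_rot: [0.927, 0.375, -0.002, -0.0]
contact_force: [1.2, -0.3, -0.3]
opening: 1.0
finger_force: 0.0
```

```bash
python3 go.py 0.663 0.150 0.0345 0.77;  python3 - <<'E'
from plant import ctrl
from h import *
c=ctrl.read_camera("top");np.savez("top2.npz",**c);d=ctrl.read_camera("scene");np.savez("scene2.npz",**d)
cv2.imwrite("pics/e.png",np.hstack([cv2.resize(i,(400,400),interpolation=cv2.INTER_CUBIC) for i in (c["img"][100:240,220:360,::-1],d["img"][150:290,190:330,::-1])]))
E
```

```text
t 11.07 shift cm [ 0.24  0.35 15.18] turn z -0.002 psi 0.768 tilt [-3.2e-03 -2.0e-04 -1.0e+00] open 1.0 q [0.08 0.33 1.61 0.   1.21 0.88]
```

View pics/e.png

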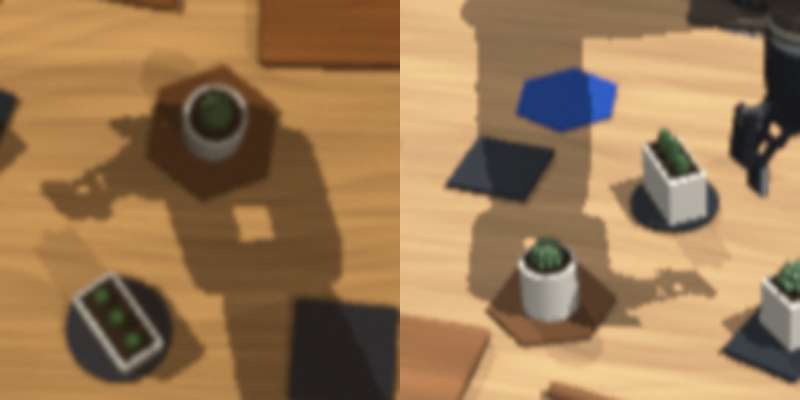

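The round pot stands upright in the middle of the mat: (215,120) in the left half and (548,280) in the right half. Now I'll descend on the square pot.

Call:
send_rows(
  series=[
    [[0.24,0.35,2,0,0,0,1],[0,0,2.5,0,0,0,1],[0,0,2.5,0,0,0,1],[0,0,2.5,0,0,0,1],[0,0,2,0,0,0,1],[0,0,1.5,0,0,0,1],[0,0,1,0,0,0,1],[0,0,0.7,0,0,0,1],[0,0,0.4,0,0,0,1],[0,0,0,0,0,0,1]],
  ],
)

```text
time: 12.42
eef_pos: [0.6646, 0.1502, 0.0375]
tcp_rot: [0.927, 0.375, 0.0, 0.0]
contact_force: [0.6, -0.2, -0.3]
opening: 1.001
finger_force: 0.0
```

Call:
send_rows(
  series=[
    [[0,0,0,0,0,0,0.2],[0,0,0,0,0,0,-0.2],[0,0,0,0,0,0,-0.5],[0,0,0,0,0,0,-1],[0,0,0,0,0,0,-1],[0,0,0,0,0,0,-1],[0,0,0,0,0,0,-1],[0,0,0,0,0,0,-1]],
  ],
)

```text
time: 13.42
eef_pos: [0.665, 0.1502, 0.0381]
tcp_rot: [0.927, 0.375, 0.001, 0.0]
contact_force: [-0.8, 1.1, 5.1]
opening: 0.624
finger_force: 44.8
```

Call:
send_rows(
  series=[
    [[0,0,-0.5,0,0,0,-1],[0,0,-1,0,0,0,-1],[0,0,-2,0,0,0,-1],[0,0,-3,0,0,0,-1],[0,0,-3,0,0,0,-1],[0,0,-3,0,0,0,-1],[0,0,-2.5,0,0,0,-1],[0,0,-1,0,0,0,-1],[0,0,0,0,0,0,-1]],
  ],
)

```text
time: 14.55
eef_pos: [0.6648, 0.1501, 0.1985]
tcp_rot: [0.927, 0.375, 0.001, 0.0]
contact_force: [1.0, -0.3, -3.1]
opening: 0.624
finger_force: 44.1
```

```bash
python3 go.py 0.4625 -0.236 0.194 1.50
```

```text
t 14.55 shift cm [-41.4   13.65   0.41] turn z -0.73 psi 0.77 tilt [ 1.9e-03  1.0e-04 -1.0e+00] open 0.624 q [ 0.07  0.32  1.59 -0.    1.23  0.87]
```

Call:
send_rows(
  series=[
    [[-2,0.66,0,0,0,0,-1],[-4,1.32,0,0,0,0,-1],[-5,1.65,0,0,0,0,-1],[-5,1.65,0,0,0,0,-1],[-5,1.65,0,0,0,0,-1],[-5,1.65,0,0,0,0,-1],[-5,1.65,0,0,0,0,-1],[-5,1.65,0,0,0,0,-1],[-3.4,1.1,0,0,0,0,-1],[-2,0.67,0,0,0,0,-1]],
  ],
)

```text
time: 15.8
eef_pos: [0.4596, -0.2375, 0.1957]
tcp_rot: [0.927, 0.374, -0.001, -0.001]
contact_force: [-0.0, -0.6, -2.2]
opening: 0.625
finger_force: 44.0
```

Call:
send_rows(
  series=[
    [[0,0,0,0,0,-0.1,-1],[0,0,0,0,0,-0.16,-1],[0,0,0,0,0,-0.16,-1],[0,0,0,0,0,-0.16,-1],[0,0,0,0,0,-0.15,-1],[0,0,0,0,0,0,-1],[0,0,0,0,0,0,-1]],
  ],
)

```text
time: 16.68
eef_pos: [0.4614, -0.236, 0.1965]
tcp_rot: [0.733, 0.681, -0.0, -0.001]
contact_force: [-0.8, 0.4, -2.5]
opening: 0.627
finger_force: 43.9
```

```bash
python3 go.py 0.4625 -0.236 0.038 1.50
```

```text
t 16.68 shift cm [-1.000e-02  1.300e-01  1.585e+01] turn z -0.003 psi 1.497 tilt [-1.3e-03  8.0e-04 -1.0e+00] open 0.627 q [-0.67 -0.03  1.99 -0.    1.18 -0.59]
```

Call:
send_rows(
  series=[
    [[0,0.13,2,0,0,0,-1],[0,0,3,0,0,0,-1],[0,0,3,0,0,0,-1],[0,0,3,0,0,0,-1],[0,0,2,0,0,0,-1],[0,0,1,0,0,0,-1],[0,0,0.7,0,0,0,-1],[0,0,0.5,0,0,0,-1],[0,0,0.3,0,0,0,-1],[0,0,0,0,0,0,-1]],
  ],
)

```text
time: 17.92
eef_pos: [0.4636, -0.2362, 0.0425]
tcp_rot: [0.732, 0.682, 0.0, 0.0]
contact_force: [-0.6, 0.4, -2.8]
opening: 0.63
finger_force: 44.0
```

Call:
send_rows(
  series=[
    [[0,0,0.1,0,0,0,-1],[0,0,0.1,0,0,0,-1],[0,0,0,0,0,0,-1],[0,0,0,0,0,0,-1]],
  ],
)

```text
time: 18.42
eef_pos: [0.4635, -0.2361, 0.0403]
tcp_rot: [0.732, 0.682, 0.0, 0.0]
contact_force: [-0.7, 0.3, -2.6]
opening: 0.626
finger_force: 44.0
```

Call:
send_rows(
  series=[
    [[0,0,0.1,0,0,0,-1],[0,0,0.1,0,0,0,-1],[0,0,0,0,0,0,-1],[0,0,0,0,0,0,-1]],
  ],
)

```text
time: 18.92
eef_pos: [0.4635, -0.2361, 0.0383]
tcp_rot: [0.732, 0.682, -0.0, -0.0]
contact_force: [-0.1, 0.0, -2.5]
opening: 0.625
finger_force: 44.1
```

Call:
send_rows(
  series=[
    [[0,0,0.1,0,0,0,-1],[0,0,0.05,0,0,0,-1],[0,0,0,0,0,0,-1],[0,0,0,0,0,0,-1]],
  ],
)

```text
time: 19.42
eef_pos: [0.4636, -0.2362, 0.0381]
tcp_rot: [0.732, 0.682, -0.0, -0.0]
contact_force: [-4.4, 2.1, 7.0]
opening: 0.626
finger_force: 45.1
```

Call:
send_rows(
  series=[
    [[0,0,0,0,0,0,0.35],[0,0,0,0,0,0,0.5],[0,0,0,0,0,0,0.8],[0,0,0,0,0,0,1],[0,0,0,0,0,0,1],[0,0,0,0,0,0,1],[0,0,-1,0,0,0,1],[0,0,-2,0,0,0,1],[0,0,-3,0,0,0,1],[0,0,-4,0,0,0,1]],
  ],
)

```text
time: 20.68
eef_pos: [0.4629, -0.2357, 0.1376]
tcp_rot: [0.732, 0.682, -0.0, -0.001]
contact_force: [0.2, -0.8, 0.7]
opening: 1.002
finger_force: 0.0
```

Call:
send_rows(
  series=[
    [[0,0,-3,0,0,0,1],[0,0,-3,0,0,0,1],[0,0,0,0,0,0,1]],
  ],
)

```text
time: 21.05
eef_pos: [0.465, -0.2373, 0.2006]
tcp_rot: [0.732, 0.682, 0.001, 0.004]
contact_force: [0.3, -0.2, -0.3]
opening: 1.002
finger_force: 0.0
```

```bash
python3 go.py 0.482 -0.020 0.2 0.63; python3 - <<'E'
from plant import ctrl
from h import *
c=ctrl.read_camera("top");np.savez("top3.npz",**c)
hsv=cv2.cvtColor(c["img"],cv2.COLOR_RGB2HSV).astype(int);H,S,V=[hsv[...,i] for i in range(3)]
m=win(V,(203,149),30)&(S<85)&(V<75)&(H!=50); r=rect(plane(c,hullpx(m),.01));print("oblong coaster",r)
E
```

```text
t 21.05 shift cm [21.8   0.15 -0.03] turn z 0.87 psi 1.5 tilt [ 0.0058 -0.0046 -1.    ] open 1.002 q [-0.67 -0.03  1.98 -0.    1.18 -0.6 ]
oblong coaster (array([0.66555963, 0.1449359 ]), 120.99246215820312, 82.62354278564453, np.float64(-0.3370869518156896))
```

Call:
send_rows(
  series=[
    [[2,0,0,0,0,0,1],[4,0,0,0,0,0,1],[4,0,0,0,0,0,1],[5,0,0,0,0,0,1],[4.8,0,0,0,0,0,1],[2,0,0,0,0,0.17,1],[0,0,0,0,0,0.17,1],[0,0,0,0,0,0.17,1],[0,0,0,0,0,0.18,1],[0,0,0,0,0,0.18,1]],
  ],
)

```text
time: 22.35
eef_pos: [0.4775, -0.0172, 0.1948]
tcp_rot: [0.952, 0.307, -0.002, -0.001]
contact_force: [0.1, 0.3, 0.0]
opening: 1.002
finger_force: 0.0
```

Call:
send_rows(
  series=[
    [[0,0,0,0,0,0,1],[0,0,0,0,0,0,1]],
  ],
)

```text
time: 22.6
eef_pos: [0.4783, -0.018, 0.1959]
tcp_rot: [0.95, 0.311, -0.001, -0.001]
contact_force: [-0.8, -0.4, 0.5]
opening: 0.998
finger_force: 0.0
```

```bash
python3 go.py 0.4835 -0.0195 0.038 0.63
```

```text
t 22.6 shift cm [ 0.35  0.46 15.79] turn z 0.003 psi 0.633 tilt [-1.8e-03  6.0e-04 -1.0e+00] open 0.998 q [-0.25 -0.12  2.08  0.    1.19  0.69]
```

Call:
send_rows(
  series=[
    [[0.25,0.4,2,0,0,0,1],[0,0,3,0,0,0,1],[0,0,3,0,0,0,1],[0,0,2.5,0,0,0,1],[0,0,2,0,0,0,1],[0,0,1.5,0,0,0,1],[0,0,1,0,0,0,1],[0,0,0.7,0,0,0,1],[0,0,0.2,0,0,0,1],[0,0,0,0,0,0,1]],
  ],
)

```text
time: 23.85
eef_pos: [0.4836, -0.0205, 0.0382]
tcp_rot: [0.951, 0.31, 0.0, 0.0]
contact_force: [0.1, -0.2, 0.3]
opening: 0.997
finger_force: 0.0
```

Call:
send_rows(
  series=[
    [[0,0,0,0,0,0,0.2],[0,0,0,0,0,0,-0.2],[0,0,0,0,0,0,-0.5],[0,0,0,0,0,0,-1],[0,0,0,0,0,0,-1],[0,0,0,0,0,0,-1],[0,0,0,0,0,0,-1],[0,0,0,0,0,0,-1]],
  ],
)

```text
time: 24.85
eef_pos: [0.4837, -0.0205, 0.0383]
tcp_rot: [0.951, 0.31, 0.0, 0.0]
contact_force: [-0.4, 0.5, 5.6]
opening: 0.529
finger_force: 43.5
```

```bash
python3 go.py 0.4835 -0.0195 0.038 0.63
```

```text
t 24.85 shift cm [ 0.04 -0.1   0.03] turn z -0.0 psi 0.63 tilt [ 7.e-04 -2.e-04 -1.e+00] open 0.529 q [-0.25  0.13  2.16  0.    0.85  0.69]
```

Call:
send_rows(
  series=[
    [[0,0,-0.5,0,0,0,-1],[0,0,-1,0,0,0,-1],[0,0,-2,0,0,0,-1],[0,0,-3,0,0,0,-1],[0,0,-3,0,0,0,-1],[0,0,-3,0,0,0,-1],[0,0,-2.5,0,0,0,-1],[0,0,-1,0,0,0,-1],[0,0,0,0,0,0,-1]],
  ],
)

```text
time: 25.98
eef_pos: [0.4833, -0.0204, 0.198]
tcp_rot: [0.951, 0.31, 0.0, 0.0]
contact_force: [0.8, 0.0, -2.5]
opening: 0.535
finger_force: 42.8
```

```bash
python3 go.py 0.6655 0.1455 0.2 -0.34; python3 - <<'E'
from plant import ctrl
from h import *
c=ctrl.read_camera("top");np.savez("top4.npz",**c)
cv2.imwrite("pics/f.png",cv2.resize(c["img"][90:310,170:430,::-1],None,fx=2.6,fy=2.6))
E
```

```text
t 25.98 shift cm [24.5  -2.67 -0.2 ] turn z 0.97 psi 0.63 tilt [ 5.e-04 -2.e-04 -1.e+00] open 0.535 q [-0.25 -0.11  2.07 -0.    1.19  0.69]
```

View pics/f.png

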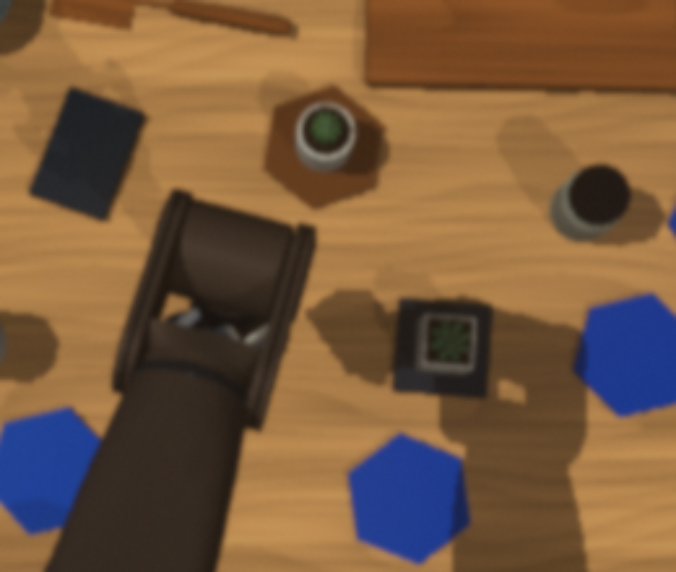

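The square pot is centred and aligned on the square slate at (448,343), the round pot is on the mat at (325,133), and the oblong slate is bare at (88,153). Next is the oblong pot.

Call:
send_rows(
  series=[
    [[1.5,-0.17,0,0,0,0,-1],[3,-0.33,0,0,0,0,-1],[4,-0.44,0,0,0,0,-1],[4,-0.44,0,0,0,0,-1],[4,-0.44,0,0,0,0,-1],[4,-0.44,0,0,0,0,-1],[2.5,-0.27,0,0,0,0,-1],[1.5,-0.17,0,0,0,0,-1],[0,0,0,0,0,0.1,-1],[0,0,0,0,0,0.15,-1]],
  ],
)

```text
time: 27.28
eef_pos: [0.6651, 0.1461, 0.1964]
tcp_rot: [0.982, 0.187, -0.001, -0.0]
contact_force: [-0.0, -0.2, -2.8]
opening: 0.532
finger_force: 42.8
```

Call:
send_rows(
  series=[
    [[0,0,0,0,0,0.15,-1],[0,0,0,0,0,0.15,-1],[0,0,0,0,0,0.15,-1],[0,0,0,0,0,0.15,-1],[0,0,0,0,0,0.12,-1],[0,0,0,0,0,0,-1],[0,0,0,0,0,0,-1]],
  ],
)

```text
time: 28.15
eef_pos: [0.6652, 0.1457, 0.1973]
tcp_rot: [0.986, -0.168, -0.0, 0.0]
contact_force: [-0.4, -0.0, -1.7]
opening: 0.532
finger_force: 42.8
```

```bash
python3 go.py 0.6655 0.1455 0.0385 -0.34;python3 - <<'E'
from h import *
c=load("top4");hsv=cv2.cvtColor(c["img"],cv2.COLOR_RGB2HSV).astype(int);H,S,V=[hsv[...,i] for i in range(3)]
m=near(win(V,(204,149),30)&(S<85)&(V<75),(204,149));print(rect(plane(c,hullpx(m),.01)))
E
```

```text
t 28.15 shift cm [5.000e-02 1.000e-02 1.588e+01] turn z 0.001 psi -0.339 tilt [-9.e-04 -1.e-04 -1.e+00] open 0.532 q [ 0.07  0.33  1.59 -0.    1.23  1.98]
(array([0.66531042, 0.14492587]), 121.00049591064453, 82.80722045898438, np.float64(-0.3370869518156896))
```

Call:
send_rows(
  series=[
    [[0,0,2,0,0,0,-1],[0,0,3,0,0,0,-1],[0,0,3,0,0,0,-1],[0,0,3,0,0,0,-1],[0,0,2,0,0,0,-1],[0,0,1.2,0,0,0,-1],[0,0,0.8,0,0,0,-1],[0,0,0.5,0,0,0,-1],[0,0,0.2,0,0,0,-1],[0,0,0,0,0,0,-1]],
  ],
)

```text
time: 29.4
eef_pos: [0.6658, 0.1457, 0.0414]
tcp_rot: [0.986, -0.169, 0.0, -0.0]
contact_force: [0.5, -0.0, -2.2]
opening: 0.531
finger_force: 42.7
```

Call:
send_rows(
  series=[
    [[0,0,0.1,0,0,0,-1],[0,0,0.1,0,0,0,-1],[0,0,0,0,0,0,-1],[0,0,0,0,0,0,-1]],
  ],
)

```text
time: 29.9
eef_pos: [0.6654, 0.1457, 0.0389]
tcp_rot: [0.986, -0.169, 0.0, -0.0]
contact_force: [0.0, -0.9, -1.7]
opening: 0.531
finger_force: 42.7
```

Call:
send_rows(
  series=[
    [[0,0,0.1,0,0,0,-1],[0,0,0,0,0,0,-1],[0,0,0,0,0,0,-1]],
  ],
)

```text
time: 30.28
eef_pos: [0.6656, 0.1457, 0.0384]
tcp_rot: [0.986, -0.169, 0.0, -0.0]
contact_force: [-1.8, 0.1, 1.0]
opening: 0.526
finger_force: 43.0
```

Touching down. Release, rise, then on to the round pot on the mat.

Call:
send_rows(
  series=[
    [[0,0,0,0,0,0,0.15],[0,0,0,0,0,0,0.4],[0,0,0,0,0,0,0.8],[0,0,0,0,0,0,1],[0,0,0,0,0,0,1],[0,0,0,0,0,0,1],[0,0,-1,0,0,0,1],[0,0,-2,0,0,0,1],[0,0,-3,0,0,0,1],[0,0,-4,0,0,0,1]],
  ],
)

```text
time: 31.52
eef_pos: [0.6652, 0.1457, 0.1396]
tcp_rot: [0.986, -0.169, -0.0, 0.0]
contact_force: [-0.1, 1.3, 0.9]
opening: 0.999
finger_force: 0.0
```

Call:
send_rows(
  series=[
    [[0,0,-3,0,0,0,1],[0,0,-3,0,0,0,1],[0,0,0,0,0,0,1]],
  ],
)

```text
time: 31.9
eef_pos: [0.6677, 0.1459, 0.2035]
tcp_rot: [0.986, -0.169, 0.005, -0.001]
contact_force: [-0.3, -0.1, -0.2]
opening: 1.0
finger_force: 0.0
```

```bash
python3 go.py 0.677 -0.107 0.198 0.1; python3 - <<'E'
from h import *
c=load("top4");hsv=cv2.cvtColor(c["img"],cv2.COLOR_RGB2HSV).astype(int);H,S,V=[hsv[...,i] for i in range(3)]
# upper (far) rim of the round pot, top view, as a check on its centre
m=near(win(V,(295,141),16)&(S<95)&(V>70),(295,141)); print(cv2.boundingRect(pts(m).astype(np.int32)))
E
```

```text
t 31.9 shift cm [ 9.31 23.53  0.55] turn z -0.44 psi -0.34 tilt [ 9.4e-03  6.0e-04 -1.0e+00] open 1.0 q [0.07 0.32 1.59 0.   1.23 1.98]
(284, 130, 23, 26)
```

Call:
send_rows(
  series=[
    [[0.9,2.3,0.1,0,0,0,1],[1.6,4,0.1,0,0,0,1],[1.6,4,0.1,0,0,0,1],[1.6,4,0.1,0,0,0,1],[1.6,4,0.1,0,0,0,1],[1.2,3.2,0,0,0,0,1],[0.8,2,0,0,0,0,1],[0,0,0,0,0,0,1],[0,0,0,0,0,0,1]],
  ],
)

```text
time: 33.02
eef_pos: [0.6744, -0.106, 0.1923]
tcp_rot: [0.986, -0.169, -0.001, -0.0]
contact_force: [0.2, 0.2, -0.1]
opening: 1.0
finger_force: 0.0
```

```bash
python3 go.py 0.677 -0.107 0.033 -0.34
```

```text
t 33.02 shift cm [3.000e-01 1.000e-02 1.593e+01] turn z 0.0 psi -0.34 tilt [-9.e-04  8.e-04 -1.e+00] open 1.0 q [-0.3   0.33  1.59  0.    1.22  1.61]
```

Call:
send_rows(
  series=[
    [[0.2,0,2,0,0,0,1],[0,0,3,0,0,0,1],[0,0,3,0,0,0,1],[0,0,2.5,0,0,0,1],[0,0,2,0,0,0,1],[0,0,1.5,0,0,0,1],[0,0,1,0,0,0,1],[0,0,0.7,0,0,0,1],[0,0,0.3,0,0,0,1],[0,0,0,0,0,0,1]],
  ],
)

```text
time: 34.28
eef_pos: [0.6768, -0.1077, 0.0332]
tcp_rot: [0.986, -0.169, 0.0, 0.0]
contact_force: [0.2, -0.3, 0.5]
opening: 0.996
finger_force: 0.0
```

Call:
send_rows(
  series=[
    [[0,0,0,0,0,0,0.2],[0,0,0,0,0,0,-0.2],[0,0,0,0,0,0,-0.5],[0,0,0,0,0,0,-1],[0,0,0,0,0,0,-1],[0,0,0,0,0,0,-1],[0,0,0,0,0,0,-1],[0,0,0,0,0,0,-1]],
  ],
)

```text
time: 35.28
eef_pos: [0.6774, -0.1077, 0.0339]
tcp_rot: [0.986, -0.169, 0.001, -0.0]
contact_force: [-0.1, 0.1, 5.8]
opening: 0.692
finger_force: 44.4
```

Call:
send_rows(
  series=[
    [[0,0,-0.5,0,0,0,-1],[0,0,-1,0,0,0,-1],[0,0,-2,0,0,0,-1],[0,0,-3,0,0,0,-1],[0,0,-3,0,0,0,-1],[0,0,-3,0,0,0,-1],[0,0,-2.5,0,0,0,-1],[0,0,-1,0,0,0,-1],[0,0,0,0,0,0,-1]],
  ],
)

```text
time: 36.4
eef_pos: [0.6768, -0.1077, 0.194]
tcp_rot: [0.986, -0.169, 0.001, 0.0]
contact_force: [0.4, 0.6, -3.2]
opening: 0.689
finger_force: 43.8
```

```bash
python3 go.py 0.4825 -0.0185 0.196 -0.34;  python3 - <<'E'
from plant import ctrl
from h import *
c=ctrl.read_camera("top");np.savez("top5.npz",**c)
hsv=cv2.cvtColor(c["img"],cv2.COLOR_RGB2HSV).astype(int);H,S,V=[hsv[...,i] for i in range(3)]
m=near(win(V,(262,216),28)&(S<85)&(V<75),(262,216));xy=plane(c,hullpx(m),.01);print("round coaster",cv2.minEnclosingCircle(xy.astype(np.float32)),rect(xy))
cv2.imwrite("pics/g.png",cv2.resize(c["img"][90:310,170:430,::-1],None,fx=2.6,fy=2.6))
E
```

```text
t 36.4 shift cm [-21.29  -1.92  -0.24] turn z -0.0 psi -0.34 tilt [ 1.7e-03 -6.0e-04 -1.0e+00] open 0.689 q [-0.31  0.34  1.58 -0.    1.22  1.61]Traceback (most recent call last):
  File "<stdin>", line 5, in <module>
  File "h.py", line 18, in near
    return min(comps(mask,amin),key=lambda m:np.hypot(*(m[1]-p)))[0]
           ~~~^^^^^^^^^^^^^^^^^^^^^^^^^^^^^^^^^^^^^^^^^^^^^^^^^^^
ValueError: min() iterable argument is empty
```

```bash
python3 - <<'E'
from plant import ctrl
from h import *
c=ctrl.read_camera("scene");np.savez("scene5.npz",**c)
hsv=cv2.cvtColor(c["img"],cv2.COLOR_RGB2HSV).astype(int);H,S,V=[hsv[...,i] for i in range(3)]
print("expected px",proj(c,[.4826,-.0185,.01]),"val",hsv[220,286])
cv2.imwrite("pics/g.png",cv2.resize(c["img"][140:290,180:380,::-1],None,fx=4,fy=4))
m=near(win(V,(286,221),25)&(S<85)&(V<85),(286,221));xy=plane(c,hullpx(m),.01);print("round coaster",cv2.minEnclosingCircle(xy.astype(np.float32)),rect(xy))
E
```

```text
expected px [285.04526381 219.49607459] val [108  41  75]
round coaster ((0.48861047625541687, -0.01607685722410679), 0.05041421204805374) (array([ 0.48911011, -0.01564502]), 95.34524536132812, 95.08883666992188, np.float64(-1.3555201827762886))
```

View pics/g.png

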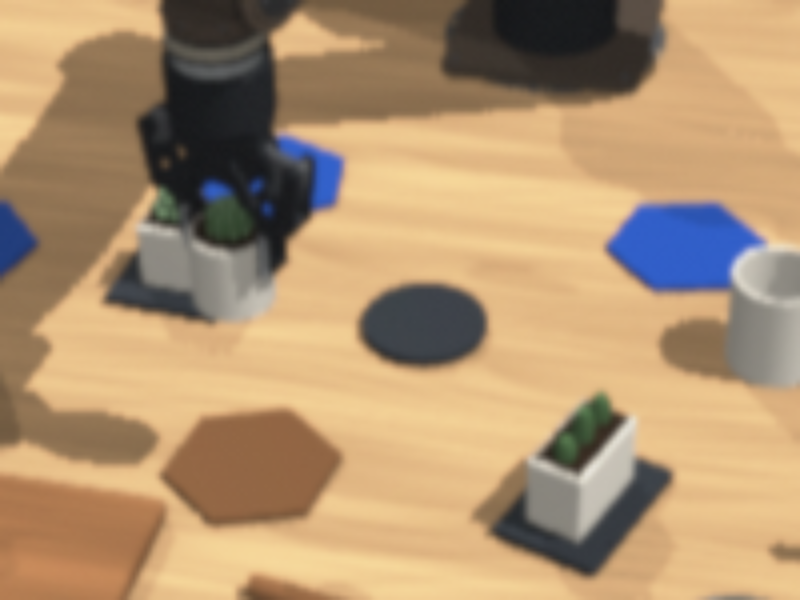

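The round slate is clear at (424,323), the oblong pot is aligned on the oblong slate at (580,475), and the round pot is held. The scene view gives (0.489,-0.016) and the top view (0.4826,-0.0185), so I'll aim at about (0.484,-0.018).

Call:
send_rows(
  series=[
    [[-1.5,-0.14,0,0,0,0,-1],[-3,-0.27,0,0,0,0,-1],[-3.5,-0.32,0,0,0,0,-1],[-3.5,-0.32,0,0,0,0,-1],[-3.5,-0.32,0,0,0,0,-1],[-3,-0.27,0,0,0,0,-1],[-2,-0.2,0,0,0,0,-1],[-1.1,-0.1,0,0,0,0,-1],[0,0,0,0,0,0,-1],[0,0,0,0,0,0,-1]],
  ],
)

```text
time: 37.75
eef_pos: [0.4847, -0.0192, 0.1928]
tcp_rot: [0.986, -0.169, 0.0, 0.0]
contact_force: [0.2, -0.5, -2.1]
opening: 0.691
finger_force: 43.8
```

```bash
python3 go.py 0.484 -0.018 0.0375 -0.34
```

```text
t 37.75 shift cm [-0.11 -0.09 15.53] turn z -0.0 psi -0.34 tilt [ 4.e-04 -2.e-04 -1.e+00] open 0.691 q [-0.25 -0.1   2.07 -0.    1.18  1.66]
```

Call:
send_rows(
  series=[
    [[-0.1,-0.1,2,0,0,0,-1],[0,0,3,0,0,0,-1],[0,0,3,0,0,0,-1],[0,0,3,0,0,0,-1],[0,0,2,0,0,0,-1],[0,0,1,0,0,0,-1],[0,0,0.7,0,0,0,-1],[0,0,0.4,0,0,0,-1],[0,0,0.2,0,0,0,-1],[0,0,0,0,0,0,-1]],
  ],
)

```text
time: 39.0
eef_pos: [0.4838, -0.0176, 0.0402]
tcp_rot: [0.986, -0.169, 0.0, 0.0]
contact_force: [0.6, 0.3, -2.7]
opening: 0.692
finger_force: 43.8
```

Call:
send_rows(
  series=[
    [[0,0,0.1,0,0,0,-1],[0,0,0.05,0,0,0,-1],[0,0,0,0,0,0,-1],[0,0,0,0,0,0,-1]],
  ],
)

```text
time: 39.5
eef_pos: [0.4835, -0.0176, 0.0384]
tcp_rot: [0.986, -0.169, 0.0, 0.0]
contact_force: [-0.6, 0.3, -3.1]
opening: 0.692
finger_force: 43.8
```

Call:
send_rows(
  series=[
    [[0,0,0.1,0,0,0,-1],[0,0,0.05,0,0,0,-1],[0,0,0,0,0,0,-1]],
  ],
)

```text
time: 39.88
eef_pos: [0.4837, -0.0176, 0.0379]
tcp_rot: [0.986, -0.169, -0.0, 0.0]
contact_force: [-4.5, 0.8, 4.6]
opening: 0.689
finger_force: 44.7
```

Contact. Release, rise, and draw back so the top camera can see.

Call:
send_rows(
  series=[
    [[0,0,0,0,0,0,0.45],[0,0,0,0,0,0,0.6],[0,0,0,0,0,0,0.8],[0,0,0,0,0,0,1],[0,0,0,0,0,0,1],[0,0,0,0,0,0,1],[0,0,-1,0,0,0,1],[0,0,-2,0,0,0,1],[0,0,-3,0,0,0,1],[0,0,-4,0,0,0,1]],
  ],
)

```text
time: 41.12
eef_pos: [0.4828, -0.0174, 0.1376]
tcp_rot: [0.986, -0.169, -0.001, -0.0]
contact_force: [-0.4, -0.2, -0.6]
opening: 0.998
finger_force: 0.0
```

Call:
send_rows(
  series=[
    [[0,0,-3,0,0,0,1],[0,0,-4,0,0,0,1],[0,0,0,0,0,0,1],[2,5,0,0,0,0,1],[2,5,0,0,0,0,1],[2,5,0,0,0,0,1],[0,5,0,0,0,0,1],[0,5,0,0,0,0,1],[0,5,0,0,0,0,1],[0,0,0,0,0,0,1]],
  ],
)

```text
time: 42.38
eef_pos: [0.4384, -0.3227, 0.206]
tcp_rot: [0.985, -0.172, -0.001, -0.0]
contact_force: [0.6, -0.2, 0.2]
opening: 1.001
finger_force: 0.0
```

```bash
python3 - <<'E'
from plant import ctrl
from h import *
c=ctrl.read_camera("top");np.savez("top6.npz",**c);d=ctrl.read_camera("scene");np.savez("scene6.npz",**d)
cv2.imwrite("pics/i.png",np.clip(1.3*np.hstack([cv2.resize(i,(400,400),interpolation=cv2.INTER_CUBIC) for i in (c["img"][100:300,170:370,::-1],d["img"][120:320,190:390,::-1])]),0,255))
s=ctrl.get_state();print(s["eef_pos"],s["time"])
E
```

```text
[ 0.43943043 -0.32008094  0.20590521] 42.475[ WARN:0@7.814] global loadsave.cpp:1063 imwrite_ Unsupported depth image for selected encoder is fallbacked to CV_8U.
```

View pics/i.png

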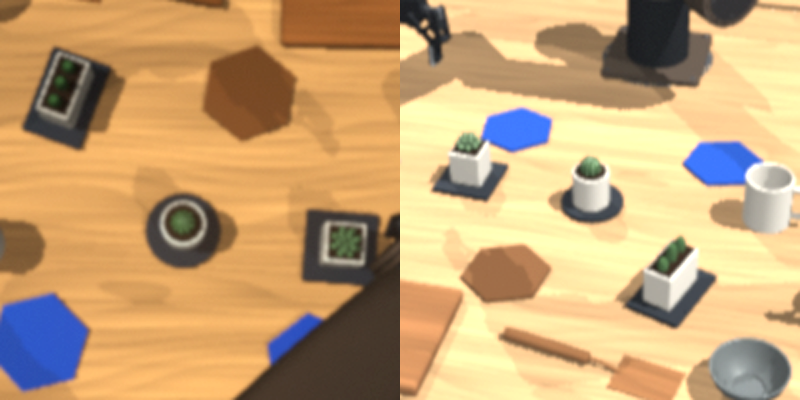

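Both views show each pot upright on its own slate: round at (183,224), square at (345,242) and oblong at (65,87) in the left half. One numeric check of the centring before handing in.

```bash
python3 - <<'E'
from h import *
t=load("top6")
f=lambda x,y:((x+.5)/2-.5+170,(y+.5)/2-.5+100)
for n,p,c in(("round",f(183,224),(.4835,-.018)),("square",f(345,242),(.4625,-.236)),("oblong",f(65.5,86),(.6655,.145))):
    print(n,"offset mm",((plane(t,p,.07)[0]-c)*1000).round(1))
hsv=cv2.cvtColor(t["img"],cv2.COLOR_RGB2HSV).astype(int);H,S,V=[hsv[...,i] for i in range(3)]
m=win(V,(262,215),28)&(S<85)&(V<75);print("round coaster",cv2.minEnclosingCircle(plane(t,hullpx(m),.01).astype(np.float32)))
E
```

```text
round offset mm [ 0.8 -2.4]
square offset mm [1.1 2.1]
oblong offset mm [ 1.5 -6. ]
round coaster ((0.48262202739715576, -0.019005905836820602), 0.04892781376838684)
```

```bash
python3 -c "
from plant import ctrl
print(ctrl.sign_off())"
```

```text
the job is handed in; nothing more can be done
None
```

I've handed the job in: all three pots stand upright on the coasters of their own shape, within about 6 mm of centre in the last camera check, with the round pot parked on the cork mat on the way (42.5 s used); the hand-in gave no verdict.

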